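# Tidy the pet-care shelf onto its matching trays

### The arm

A 6-joint arm with a two-finger parallel gripper is mounted at the origin on the work surface. World frame = base frame: x ahead of the robot, y to its left, z up, the work surface at z = 0. Lengths are in m, angles in rad, forces in N, time in s.
With the tool pointing down it reaches from about 0.325 to 0.775 m from the base axis. Payload 9.3 kg.
Tool frame: the origin (TCP) lies midway between the tips of the shut fingers; the grasp point (between the pads) lies 19 mm behind it (manip.grip_point_offset is the distance from the TCP to the grasp point, in m); z points along the fingers, y is the direction in which the jaws open and shut (so a half turn about z gives the same grasp; the last joint's range is limited). The gripper opens to 85 mm and grips with 20 to 120 N. Pads are 22 mm wide; open, the fingers measure 114 mm over their backs; the gripper's body (76 mm by 85 mm) begins 54 mm behind the grasp point. The pads swing forward as they close: fully open they stand 13 mm farther back than shut.
Start: joints at [1.049, 0.259, 0.021, 1.334, 0, 1.418], TCP at [0.198, 0.513, 0.231] pointing down, gripper open.
Joint ranges: [-3.04, 3.04], [-0.91, 1.82], [-1.04, 1.36], [-1.92, 1.95], [-1.52, 1.45], [-3.14, 3.14]. Speed limits (rad/s): [2.22, 2.22, 2.79, 3.14, 3.14, 3.14].

### API

Orientations are given as [roll, pitch, yaw] about the fixed x, y, z axes, in that order (R = Rz(yaw) Ry(pitch) Rx(roll)).
In Python, from station import manip gives the robot as it stands.
- The arm moves only by the tool carry_out, never from a script. Its argument "moves" is text: rows parted by semicolons, each of 7 numbers parted by spaces: the shift along the tool's x, y, z each as a share of 0.5 m, from -1 to 1, then the turn, a rotation vector about the tool's x, y, z each as a share of 5 degrees, from -1 to 1, then the opening, from -1 (shut) to 1 (fully open). In form: x y z wx wy wz fingers; .... A call has 1 to 10 rows; each row shifts and turns the pose as measured when the row begins, along the tool's axes as they then stand; what a row does not reach is not made up. A row lasts 1/8 s, in which the tool goes at most 62.5 mm and 10.7 degrees, less where a joint would pass 70% of its speed; a pose out of reach is approached as far as the arm can. A call with a number of a shift or a turn outside -1 to 1 is refused whole. A call with a gripper value outside its range is refused whole. The fingers move at their own pace and stop on an object; the grip force is fixed at half the most. Time passes only in rows, so rows that do not move let the fingers close. It gives the time, the measured TCP pose, the force and the opening at its end, in the units of the state.
- manip.get_obs(): the state, without advancing time (a new reading comes with each control period).
- manip.snapshot(name): name is "scene" or "top" or "wrist"; returns a dict with "pixels" (480x640x3 uint8, red, green, blue), "z_map" (480x640 float32, m along the optical axis (not along the pixel's ray), 0 where there is no reading), "mtx" (3x3 intrinsics, pixels), "T" (4x4, takes a point from camera to world coordinates). Camera axes: x right, y up, looking along -z (the intrinsics and any distortion apply to the point x, -y, -z); pixel columns grow to the right and rows downward; lengths in m; the calibration is good to about 2 mm. A picture is of the moment at which its call begins.
- manip.sign_off(): hands the job in, once; it reports no verdict.
The state is a dict: "t": time; "q": joint angles; "qvel": joint speeds; "joint_efforts": joint torques, N m; "position": TCP position; "eef_rot": TCP orientation; "contact_force": force on the tool from outside, world axes, zero at the start; "torque": the same for the moment, N m; "finger_gap": finger opening in m.
Only numpy, scipy, OpenCV 4.12 (cv2) and the standard library are available. Lean on these libraries where they do the work, as an engineer would, in place of code of your own. Each camera call takes 0.05 s, during which the arm holds its last target. There are 200 camera calls.

### The job

Put each pet-care item away in the place made for it: the maple chew cube flat in the square wooden tray, the green brush bristles down along the long green tray, and the chrome clip lengthwise inside the white outline on the red pad. Only when those three are in place, stand the glass drip bottle upright in the round blue coaster, setting it down rather than dropping it and never letting it tip over. Leave the pellet dispenser and the food bowl where they are.

Things in the scene. Friction and masses are not known exactly. Their poses are not given: they have to be found in the camera images.
- cube_mid (a point): centre of the loose maple chew cube, 45 mm each way, pale brown with a dark round hole drawn on its faces, so the point lies 22.5 mm above its underside. About 70 g. z up, x and y square to its side faces. Grasp it across any two side faces.
- brush_mid (a point): centre of the loose green silicone grooming brush, lying bristles down: 100 mm long (along its x), 50 mm wide (along y), 40 mm high, with straight long sides and rounded ends; firm, does not give when gripped. The point lies 20 mm above its underside. About 110 g. Both ends are alike.
- clip_mid (a point): centre of the loose chrome spring clip, lying flat: 76 mm long (along its x), 24 mm wide (along y), 26 mm high, a flat plate below, a coil across the middle. The point lies 13 mm above its underside. About 60 g. It is stiff and does not open; grasp it across its 24 mm width at the middle. Either end may point either way.
- bottle_mid (a point): axis point of the loose, empty glass drip bottle, standing upright, 56 mm above its underside, half-way up. Clear glass 52 mm in diameter, straight up to 76 mm, shoulder to 86 mm, blue cap 36 mm in diameter to 100 mm, stub of bent steel spout to 112 mm. About 200 g. z up along its axis; its turn does not matter. Grasp the glass high on its straight part (about 66 mm up) so the gripper clears the spout.
- cube_tray: fixed square tray for the cube, pale maple floor with a dark wood rim. Inside 62 x 62 mm, outside 70 x 70 mm; the floor's top is 4 mm and the rim's top 10 mm above the work surface. Origin at the centre of its underside, z up, x and y along its sides.
- brush_tray: fixed long tray for the brush, pale green floor with a green rim. Inside 120 mm (along its x) by 68 mm (along y), outside 128 x 76 mm; the floor's top is 4 mm and the rim's top 10 mm above the work surface. Origin at the centre of its underside, z up.
- clip_pad: fixed flat red pad for the clip, 106 mm (along its x) by 52 mm (along y), 4 mm thick, no rim; a white painted outline 98 x 44 mm inside shows the clip's place. Origin at the centre of its underside, z up.
- bottle_coaster: fixed round blue coaster for the bottle, inside 76 mm in diameter, outside 84 mm; the floor's top is 4 mm and the rim's top 12 mm above the work surface. Origin at the centre of its underside, z up.
- dispenser: loose bystander: push-button pellet dispenser, 85 x 85 mm, 142 mm high, clear plastic with white base and lid and an orange button on top; 0.9 kg. Origin at the centre of its underside. Not to be moved.
- bowl: loose bystander: white ceramic food bowl, 110 mm in diameter, 40 mm high; 0.45 kg. Origin at the centre of its underside. Not to be moved.
Not all that is in view belongs to the job. There is more than one size of the bottle_coaster; the one meant has the size given above.

How it is judged:
On the way, in this order (a step that is already met when the one before it is completed fails the run):
1. the cube, the brush and the clip rest released in their own places, before the bottle is in its coaster (horizontal distance between cube_mid and cube_tray below 0.015 m and z of cube_mid in the frame of cube_tray between 0.0225 and 0.029 m and contact force between each of cube, brush, clip and the fingers below 0.05 N and linear speed of each of cube, brush, clip below 0.02 m/s and angular speed of each of cube, brush, clip below 0.2 rad/s and horizontal distance between brush_mid and brush_tray below 0.015 m and z of brush_mid in the frame of brush_tray between 0.02 and 0.0265 m and angle between the x axis of brush_mid and the x axis of brush_tray, either way round below 0.3 rad and angle between brush_mid's own z axis and vertical below 0.12 rad and horizontal distance between clip_mid and clip_pad below 0.015 m and z of clip_mid in the frame of clip_pad between 0.013 and 0.0195 m and angle between the x axis of clip_mid and the x axis of clip_pad, either way round below 0.3 rad and angle between clip_mid's own z axis and vertical below 0.15 rad), for 0.2 s.
2. the bottle stands released in the coaster (horizontal distance between bottle_mid and bottle_coaster below 0.015 m and z of bottle_mid in the frame of bottle_coaster between 0.056 and 0.0625 m and contact force between bottle and the fingers below 0.05 N and linear speed of bottle below 0.02 m/s and angular speed of bottle below 0.2 rad/s and angle between bottle_mid's own z axis and vertical below 0.1 rad), for 0.2 s.
At the end, for the whole second after the job is handed in: All four rest released on the floor of their own places (centre at most 2.5 mm too high), centres within 15 mm of the place's centre; brush and clip along it within 0.3 rad, either way round; tilt under 0.12 (brush), 0.15 (clip), 0.1 rad (bottle). The bottle came last (all of step 1 and all of step 2); the robot touches nothing.
It fails at once if the dispenser is shifted by more than 20 mm (distance of dispenser from where it was at the start of the episode above 0.02 m).
It fails at once if the bowl is shifted by more than 20 mm (distance of bowl from where it was at the start of the episode above 0.02 m).
It fails at once if the bottle tips by more than 0.6 rad (angle between bottle_mid's own z axis and vertical above 0.6 rad).
It fails at once if the bottle is let go of with its foot more than 25 mm above the work surface (height (world z) of bottle_mid above 0.081 m and contact force between bottle and the fingers below 0.01 N).
It also fails if it takes over 120 s, if anything falls off the work surface, if the arm or the gripper's body presses on something with over 40 N, if the wrist force passes 120 N, or if a joint passes its speed limit or range.

## Working session

There is one attempt and no reset: what is moved stays moved. The work goes in short steps, Python scripts to look and compute and a tool call to move; the robot and the scene stay as the last step left them, time stands still between calls to the robot, and variables do not carry over. Pictures are saved under pics/ and viewed, about 12 in all and at most 16, crops included, and the job is handed in when it is done.

Besides the shell and the picture viewer there is one more tool, called after ">>>" as name(argument=value, ...) on one line, values as JSON. carry_out: Moves the arm, as the interface text tells. Its arguments: {"type":"object","properties":{"moves":{"type":"string"}},"required":["moves"]}

```bash
mkdir -p pics; ls; python3 - <<'E'
from station import manip
import cv2, numpy as np
for n in ["top","scene"]:
    s=manip.snapshot(n); np.savez(f"{n}0.npz",**s)
    cv2.imwrite(f"pics/{n}0.png",s["pixels"][:,:,::-1])
    print(n,s["mtx"].tolist(),np.round(s["T"],3).tolist(), (s["z_map"]>0).mean(), list(s))
print(manip.get_obs(), manip.grip_point_offset)
E
```

```text
pics
top [[441.55130747840894, 0.0, 315.31387789156616], [0.0, 441.55130747840894, 238.68977513245454], [0.0, 0.0, 1.0]] [[-0.028, 0.996, -0.085, 0.366], [-0.999, -0.029, -0.012, -0.013], [-0.014, 0.085, 0.996, 1.3], [0.0, 0.0, 0.0, 1.0]] 0.996123046875 ['pixels', 'z_map', 'mtx', 'T']
scene [[501.961200442909, 0.0, 327.8338327640316], [0.0, 501.961200442909, 245.74271261519513], [0.0, 0.0, 1.0]] [[-0.537, -0.588, 0.605, 1.183], [0.843, -0.361, 0.398, 0.455], [-0.016, 0.724, 0.69, 0.892], [0.0, 0.0, 0.0, 1.0]] 0.995751953125 ['pixels', 'z_map', 'mtx', 'T']
{'t': 0.1, 'q': array([1.04941709e+00, 2.59164936e-01, 2.08782564e-02, 1.33367595e+00,
       3.24993202e-05, 1.41815704e+00]), 'qvel': array([ 0.0029819 , -0.00158319,  0.0015272 , -0.00028339, -0.0020231 ,
       -0.00081501]), 'joint_efforts': array([ 6.25188957e-03, -5.56691551e+01,  3.45071626e+01,  1.15554393e-02,
       -1.16863948e-04, -2.49706159e-05]), 'position': array([0.19814735, 0.51283216, 0.23072681]), 'eef_rot': array([-3.14044485e+00, -2.09454695e-04,  2.77285256e+00]), 'contact_force': array([0.00680822, 0.34488835, 0.25622448]), 'torque': array([-0.06382447,  0.02170127, -0.01256368]), 'finger_gap': 0.0858202498885909} 0.0187
```

View pics/top0.png

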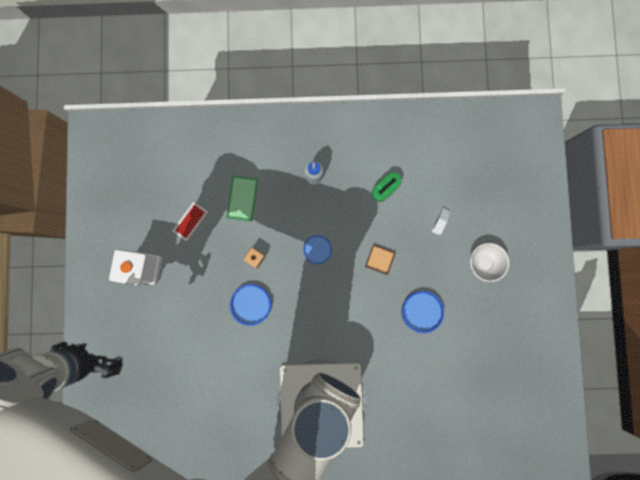

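View pics/scene0.png

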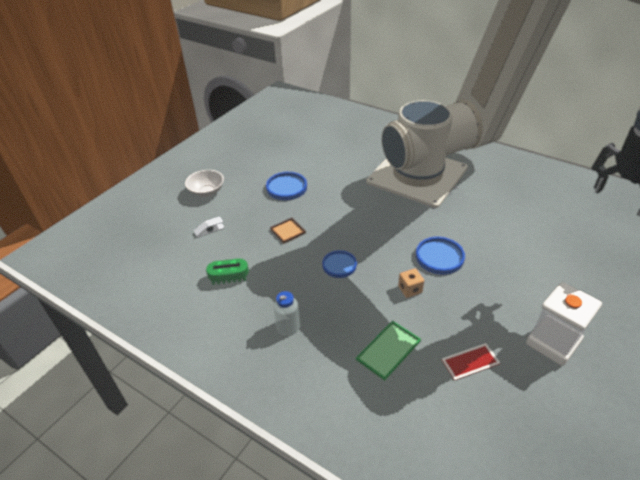

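Top view: the cube is at (255,257), brush (387,185), clip (441,221) and bottle (314,172). The cube tray is at (380,259), the brush tray (242,198) and the red pad (190,221). There are three blue rounds: (251,303) and (423,311) are about 42 px (~120 mm) across, and (317,250) is about 28 px (~82 mm). The middle one fits the 84 mm coaster. I'll measure all of this and enlarge a crop.

```bash
cat > h.py <<'E'
import cv2, numpy as np
def cloud(s):
    "world point of each pixel, from depth"
    K,T,z=s["mtx"],s["T"],s["z_map"]
    v,u=np.mgrid[:480,:640]
    c=np.stack([(u-K[0,2])/K[0,0]*z,-(v-K[1,2])/K[1,1]*z,-z],-1)
    return c@T[:3,:3].T+T[:3,3]
def ray(s,uv,h):
    K,T=s["mtx"],s["T"]; uv=np.atleast_2d(uv).astype(float)
    d=np.c_[(uv[:,0]-K[0,2])/K[0,0],-(uv[:,1]-K[1,2])/K[1,1],-np.ones(len(uv))]@T[:3,:3].T
    return T[:3,3]+d*((h-T[2,3])/d[:,2])[:,None]
def box(p):
    "min-area rect of xy (m): centre, long, short, angle of long side (rad)"
    (c,(w,h),a)=cv2.minAreaRect((p[:,:2]*1000).astype(np.float32))
    if w<h: w,h,a=h,w,a+90
    return np.round(c,1),round(w,1),round(h,1),round(np.radians((a+90)%180-90),3)
def blob(m,uv,r=30):
    "connected piece of mask nearest uv"
    n,l,st,ce=cv2.connectedComponentsWithStats(m.astype(np.uint8))
    k=[i for i in range(1,n) if st[i,4]>8]
    i=min(k,key=lambda i:np.hypot(*(ce[i]-uv))); return l==i
E
python3 - <<'E'
import numpy as np,cv2
from h import *
seeds=dict(cube=(255,257,.045),brush=(387,185,.04),clip=(441,221,.026),bottle=(314,172,.1),ctray=(380,259,.01),btray=(242,198,.01),pad=(190,221,.004),coast=(317,250,.012),cL=(251,303,.01),cR=(423,311,.01),disp=(132,267,.142),bowl=(490,262,.04))
s=dict(np.load("top0.npz")); P=cloud(s); im=s["pixels"]
hsv=cv2.cvtColor(im,cv2.COLOR_RGB2HSV)
print("table z med",np.median(P[330:350,150:200,2]),P[330:350,150:200,2].std())
tall=P[...,2]>.012
for n,(u,v,h) in seeds.items():
    if n in("cube","brush","clip","bottle","disp","bowl"): m=tall
    else: m=(hsv[...,1]>85)&(hsv[...,2]>30)
    b=blob(m,(u,v)); q=P[b]; zt=np.percentile(q[:,2],95)
    vv,uu=np.nonzero(b)
    out=[n,int(b.sum()),"zmax",round(zt,4),"depthbox",box(q[q[:,2]>zt-.008] if m is tall else q)]
    out+=["raybox",box(ray(s,np.c_[uu,vv],h))]
    print(*out)
for nm,(x0,y0,x1,y1) in dict(a=(160,150,350,330),b=(350,150,520,330)).items(): pass
c=cv2.resize(im[150:335,160:460],None,fx=2.6,fy=2.6,interpolation=cv2.INTER_CUBIC)
cv2.imwrite("pics/crop1.png",c[:,:,::-1])
E
```

```text
table z med -0.0006530637615334012 0.09178476864131911
cube 270 zmax 0.0485 depthbox (array([389.6, 100.3]), 225.7, 48.9, np.float64(1.154)) raybox (array([424.5, 176.9]), 51.0, 45.8, np.float64(0.93))
brush 543 zmax 0.0441 depthbox (array([ 520., -117.]), 367.8, 51.6, np.float64(-0.735)) raybox (array([ 619.4, -207. ]), 99.5, 50.1, np.float64(-0.865))
clip 195 zmax 0.0299 depthbox (array([ 431.3, -203.5]), 400.4, 45.1, np.float64(-1.13)) raybox (array([ 514.9, -363.8]), 68.4, 26.0, np.float64(-0.477))
bottle 337 zmax 0.1044 depthbox (array([524.4,   1.8]), 316.0, 30.8, np.float64(-0.005)) raybox (array([653.8,   1.4]), 61.8, 47.0, np.float64(-0.029))
ctray 518 zmax 0.0112 depthbox (array([ 410.1, -118.1]), 212.4, 83.1, np.float64(-1.55)) raybox (array([ 411.4, -183.8]), 66.8, 66.1, np.float64(-0.388))
btray 210 zmax 0.0138 depthbox (array([604.6, 218.7]), 127.2, 78.7, np.float64(-0.162)) raybox (array([603.9, 217.5]), 127.2, 76.2, np.float64(-0.157))
pad 421 zmax 0.0086 depthbox (array([439.1, 203. ]), 445.3, 96.6, np.float64(1.032)) raybox (array([540.8, 373.7]), 94.1, 39.8, np.float64(-0.654))
coast 666 zmax 0.0137 depthbox (array([435.6,  -9.9]), 110.6, 83.6, np.float64(0.689)) raybox (array([445.9,  -1.4]), 82.0, 81.9, np.float64(-0.03))
cL 1399 zmax 0.018 depthbox (array([295.9, 121.7]), 278.5, 121.2, np.float64(-1.499)) raybox (array([291.2, 198.3]), 120.0, 119.5, np.float64(-0.805))
cR 1434 zmax 0.0189 depthbox (array([ 276.3, -181. ]), 361.6, 121.9, np.float64(1.404)) raybox (array([ 255.7, -300.2]), 120.1, 117.9, np.float64(-0.045))
disp 1498 zmax 0.1407 depthbox (array([368.5, 269.6]), 558.6, 84.0, np.float64(1.414)) raybox (array([401.7, 476.9]), 128.5, 86.4, np.float64(1.378))
bowl 790 zmax 0.0419 depthbox (array([ 405.2, -279.4]), 527.8, 107.9, np.float64(1.514)) raybox (array([ 393.2, -489.6]), 107.9, 104.4, np.float64(-0.058))
```

View pics/crop1.png

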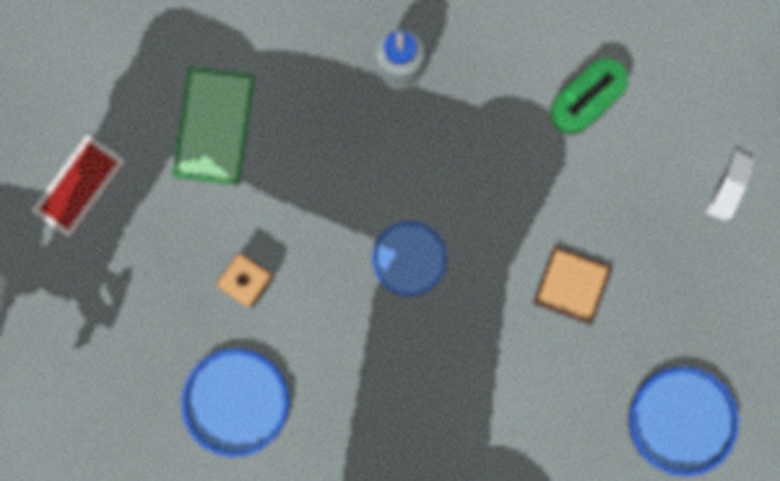

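The middle round measures 82 mm outside, matching the 84 mm coaster, and the outer two are 120 mm decoys. The crop confirms it as the small round at full-frame pixel (317,250). Next is a planner that prints rows, and then I'll hover over the cube.

```bash
cat > plan.py <<'E'
# usage: plan.py x y z yaw grip [n]: prints rows (share units) from the present pose to a tool-down pose
import sys, numpy as np
from scipy.spatial.transform import Rotation as R
from station import manip
o=manip.get_obs(); p=o["position"]; r=R.from_euler("xyz",o["eef_rot"])
x,y,z,yaw,g=map(float,sys.argv[1:6]); t=np.array([x,y,z])
if np.isnan(yaw): yaw=o["eef_rot"][2]
rt=R.from_euler("xyz",[np.pi,0,yaw]); w=(r.inv()*rt).as_rotvec()
n=int(sys.argv[6]) if len(sys.argv)>6 else int(max(np.ceil(np.linalg.norm(t-p)/.045),np.ceil(abs(np.degrees(w)).max()/4.9),1))
print("now",np.round(p,4),np.round(o["eef_rot"],3),"gap",round(o["finger_gap"],4),"t",round(o["t"],2),"q6",round(o["q"][5],2))
rows=[]
for i in range(n):
    d=r.inv().apply((t-p)/n)/.5; rows.append(" ".join(f"{v:.4g}" for v in np.r_[np.round(d,3 if n>1 else 4),np.round(np.degrees(w)/n/5,2),g]))
    r=r*R.from_rotvec(w/n)
for i in range(0,n,10): print("; ".join(rows[i:i+10]))
E
python3 plan.py .4245 .177 .2 2.50 1
```

```text
now [0.1981 0.5128 0.2307] [-3.14  -0.     2.773] gap 0.0858 t 0.1 q6 1.42
-0.066 -0.046 0.006 -0 -0 0.31 1; -0.068 -0.044 0.006 -0 -0 0.31 1; -0.069 -0.043 0.006 -0 -0 0.31 1; -0.07 -0.041 0.006 -0 -0 0.31 1; -0.071 -0.039 0.006 -0 -0 0.31 1; -0.072 -0.037 0.006 -0 -0 0.31 1; -0.073 -0.035 0.006 -0 -0 0.31 1; -0.074 -0.033 0.006 -0 -0 0.31 1; -0.075 -0.031 0.006 -0 -0 0.31 1; -0.076 -0.029 0.006 -0 -0 0.31 1
```

>>> carry_out(moves="-0.066 -0.046 0.006 0 0 0.31 1; -0.068 -0.044 0.006 0 0 0.31 1; -0.069 -0.043 0.006 0 0 0.31 1; -0.07 -0.041 0.006 0 0 0.31 1; -0.071 -0.039 0.006 0 0 0.31 1; -0.072 -0.037 0.006 0 0 0.31 1; -0.073 -0.035 0.006 0 0 0.31 1; -0.074 -0.033 0.006 0 0 0.31 1; -0.075 -0.031 0.006 0 0 0.31 1; -0.076 -0.029 0.006 0 0 0.31 1")

```text
t: 1.35
position: [0.4278, 0.1671, 0.1973]
eef_rot: [-3.136, -0.001, 2.499]
contact_force: [-0.2, 0.6, 0.8]
finger_gap: 0.0856
```

```bash
python3 - <<'E'
from station import manip
import cv2, numpy as np
s=manip.snapshot("wrist"); np.savez("w1.npz",**s)
cv2.imwrite("pics/w1.png",s["pixels"][:,:,::-1])
print(np.round(s["T"],3).tolist(),s["mtx"][0])
E
python3 plan.py .4245 .177 .2 2.50 1
```

```text
[[0.6, -0.765, -0.234, 0.367], [0.8, 0.571, 0.182, 0.213], [-0.006, -0.296, 0.955, 0.341], [0.0, 0.0, 0.0, 1.0]] [337.21224558   0.         319.60841836]
now [0.4301 0.1642 0.1967] [-3.135  0.     2.496] gap 0.0854 t 1.4 q6 0.83
0.0243 0.0136 -0.0066 -0.08 0 -0.05 1
```

View pics/w1.png

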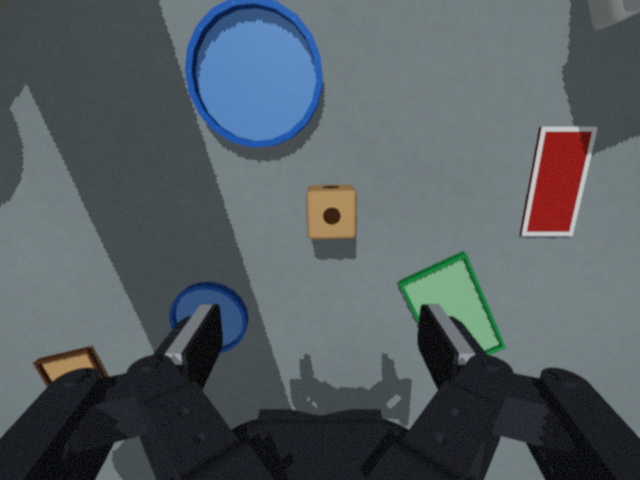

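The wrist view shows the cube at (331,213), squared to the jaws, with the red pad (560,182), brush tray (455,300) and coaster (208,317) also in view. I'll measure all of these from this picture.

```bash
cat > wm.py <<'E'
# measure blobs in a saved wrist/top view: top-height points with valid depth
import numpy as np,cv2
from h import *
def top(s,uv,lo,hi,pre=None):
    P=cloud(s); m=(s["z_map"]>0)&(P[...,2]>lo)&(P[...,2]<hi)
    if pre is not None: m&=pre
    b=blob(m,uv); return box(P[b]),int(b.sum()),np.round(np.median(P[b],0),4)
def col(s,uv,h,hr,smin=90,vmin=30):
    hsv=cv2.cvtColor(s["pixels"],cv2.COLOR_RGB2HSV)
    m=(hsv[...,1]>smin)&(hsv[...,2]>vmin)&(((hsv[...,0]-hr[0])%180)<=(hr[1]-hr[0]))
    b=blob(m,uv); v,u=np.nonzero(b); q=ray(s,np.c_[u,v],h); return box(q),len(u),(v.min(),v.max(),u.min(),u.max())
E
python3 - <<'E'
from wm import *
s=dict(np.load("w1.npz"))
print("cube",top(s,(331,215),.04,.055))
print("pad",col(s,(560,182),.004,(165,195)))
print("btray",col(s,(455,300),.01,(45,85),60))
print("coast",col(s,(208,317),.012,(100,130)))
print("table",np.median(cloud(s)[100:180,400:500,2]))
E
```

```text
cube ((array([424.3, 181.2]), 45.2, 45.0, np.float64(-0.625)), 2413, array([0.4231, 0.182 , 0.0454]))
pad ((array([287.5, 195.5]), 124.4, 120.8, np.float64(0.926)), 16392, (np.int64(0), np.int64(147), np.int64(185), np.int64(322)))
btray ((array([602. , 217.8]), 134.4, 77.0, np.float64(-0.158)), 5027, (np.int64(251), np.int64(356), np.int64(398), np.int64(505)))
coast ((array([441.5,   6.9]), 84.8, 78.8, np.float64(0.391)), 2773, (np.int64(282), np.int64(353), np.int64(169), np.int64(248)))
table 0.0006160201491890449
```

```bash
sed -i 's/hsv=cv2.cvtColor(s\["pixels"\],cv2.COLOR_RGB2HSV)/&.astype(int)/' wm.py; python3 - <<'E'
from wm import *
s=dict(np.load("w1.npz"));print("pad",col(s,(560,182),.004,(165,195)))
E
python3 plan.py .4243 .1812 .01 2.517 1 6
```

```text
pad ((array([539.9, 374.6]), 95.7, 42.6, np.float64(-0.644)), 4289, (np.int64(132), np.int64(230), np.int64(528), np.int64(590)))
now [0.4301 0.1642 0.1967] [-3.135  0.     2.496] gap 0.0854 t 1.4 q6 0.83
0.005 0.004 0.062 -0.01 0 -0.04 1; 0.005 0.004 0.062 -0.01 0 -0.04 1; 0.005 0.004 0.062 -0.01 0 -0.04 1; 0.005 0.004 0.062 -0.01 0 -0.04 1; 0.005 0.004 0.062 -0.01 0 -0.04 1; 0.005 0.004 0.062 -0.01 0 -0.04 1
```

>>> carry_out(moves="0.015 0.012 0.03 -0.05 0 -0.12 1; 0.015 0.012 0.06 0 0 -0.12 1; 0 0 0.07 0 0 0 1; 0 0 0.07 0 0 0 1; 0 0 0.06 0 0 0 1; 0 0 0.04 0 0 0 1; 0 0 0.02 0 0 0 1; 0 0 0 0 0 0 1")

```text
t: 2.4
position: [0.425, 0.1809, 0.0154]
eef_rot: [-3.138, -0.001, 2.513]
contact_force: [0.4, 0.6, -0.8]
finger_gap: 0.0853
```

```bash
python3 plan.py .4243 .1812 .01 2.517 1 2
```

```text
now [0.425  0.1809 0.0154] [-3.138e+00 -1.000e-03  2.513e+00] gap 0.0853 t 2.4 q6 0.85
0.001 -0 0.005 -0.02 -0.01 -0.02 1; 0.001 -0 0.005 -0.02 -0.01 -0.02 1
```

>>> carry_out(moves="0 0 0.008 0 0 0 1; 0 0 0 0 0 0 -1; 0 0 0 0 0 0 -1; 0 0 0 0 0 0 -1; 0 0 0 0 0 0 -1; 0 0 0 0 0 0 -1; 0 0 0 0 0 0 -1")

```text
t: 3.28
position: [0.4265, 0.1813, 0.0135]
eef_rot: [-3.141, 0.002, 2.513]
contact_force: [1.0, -0.3, -1.2]
finger_gap: 0.0438
```

>>> carry_out(moves="0 0 -0.03 0 0 0 -1; 0 0 -0.08 0 0 0 -1; 0 0 -0.08 0 0 0 -1")

```text
t: 3.65
position: [0.4244, 0.1809, 0.108]
eef_rot: [-3.135, -0.003, 2.513]
contact_force: [1.0, -0.5, -0.4]
finger_gap: 0.0441
```

```bash
python3 plan.py .4114 -.1838 .1 2.754 -1 10
```

```text
now [0.4244 0.1809 0.108 ] [-3.135e+00 -3.000e-03  2.513e+00] gap 0.0441 t 3.65 q6 0.85
-0.041 -0.061 0.002 -0.01 -0 -0.28 -1; -0.039 -0.061 0.002 -0.01 -0 -0.28 -1; -0.038 -0.062 0.002 -0.01 -0 -0.28 -1; -0.036 -0.063 0.002 -0.01 -0 -0.28 -1; -0.035 -0.064 0.002 -0.01 -0 -0.28 -1; -0.033 -0.065 0.002 -0.01 -0 -0.28 -1; -0.032 -0.066 0.002 -0.01 -0 -0.28 -1; -0.03 -0.067 0.002 -0.01 -0 -0.28 -1; -0.028 -0.067 0.002 -0.01 -0 -0.28 -1; -0.027 -0.068 0.002 -0.01 -0 -0.28 -1
```

>>> carry_out(moves="-0.041 -0.061 0 -0.01 0 -0.28 -1; -0.039 -0.061 0 -0.01 0 -0.28 -1; -0.038 -0.062 0 -0.01 0 -0.28 -1; -0.036 -0.063 0 -0.01 0 -0.28 -1; -0.035 -0.064 0 -0.01 0 -0.28 -1; -0.033 -0.065 0 -0.01 0 -0.28 -1; -0.032 -0.066 0 -0.01 0 -0.28 -1; -0.03 -0.067 0 -0.01 0 -0.28 -1; -0.028 -0.067 0 0 0 -0.28 -1; -0.02 -0.05 0 0 0 -0.28 -1")

```text
t: 4.9
position: [0.4153, -0.1831, 0.111]
eef_rot: [3.136, 0.004, 2.77]
contact_force: [0.5, 0.5, -0.6]
finger_gap: 0.0443
```

```bash
python3 - <<'E'
from station import manip
import cv2, numpy as np
s=manip.snapshot("wrist"); np.savez("w2.npz",**s)
cv2.imwrite("pics/w2.png",s["pixels"][:,:,::-1])
E
python3 plan.py .4114 -.1838 .1 2.754 -1 2
```

```text
now [ 0.4158 -0.1856  0.111 ] [3.137 0.004 2.77 ] gap 0.0437 t 4.95 q6 -0.24
0.005 0 0.011 0.02 0.03 0.09 -1; 0.005 0 0.011 0.02 0.03 0.09 -1
```

View pics/w2.png

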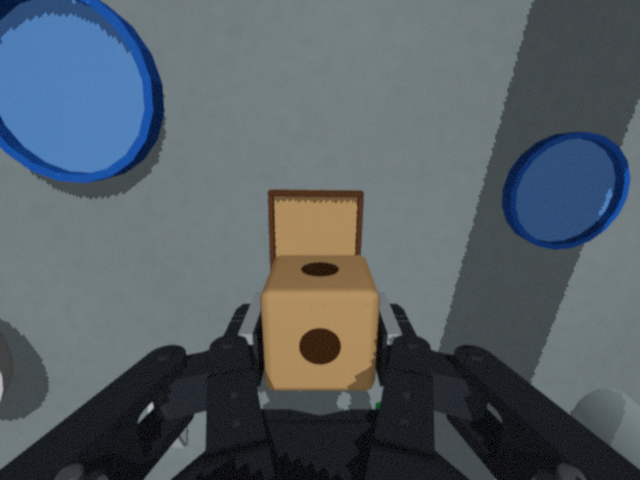

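The held cube is at (320,320) in the jaws. The tray's far rim runs from (269,191) to (363,191), square to the jaws. The coaster is at (566,190).

```bash
python3 - <<'E'
from wm import *
s=dict(np.load("w2.npz"))
e=ray(s,[(268.5,190.5),(363.5,190.5)],.01); d=e[1]-e[0]; print(e,np.hypot(*d[:2]),np.arctan2(d[1],d[0]))
n=np.array([-d[1],d[0]])/np.hypot(*d[:2]); m=e[:,:2].mean(0); print("tray c",m+.035*n,m-.035*n)
print("coast",col(s,(566,190),.012,(100,130)))
print("cubetop",top(s,(320,345),.125,.165))
E
```

```text
[[ 0.36451928 -0.20261548  0.01      ]
 [ 0.38955851 -0.13866584  0.01      ]] 0.0686769153261952 1.1975990512704076
tray c [ 0.34444807 -0.15787986] [ 0.40962972 -0.18340147]
coast ((array([443.4,  -3.9]), 91.1, 84.8, np.float64(0.977)), 11790, (np.int64(131), np.int64(249), np.int64(502), np.int64(630)))
cubetop ((array([ 413.1, -182.9]), 109.1, 45.5, np.float64(1.201)), 19138, array([ 0.4082, -0.1812,  0.1435]))
```

>>> carry_out(moves="0.0085 0 0.02 0.04 0.05 0 -1; 0 0 0.06 0 0 0 -1; 0 0 0.05 0 0 0 -1; 0 0 0.03 0 0 0 -1; 0 0 0.018 0 0 0 -1; 0 0 0 0 0 0 -1")

```text
t: 5.7
position: [0.4095, -0.1798, 0.0171]
eef_rot: [3.141, -0.003, 2.77]
contact_force: [-0.4, -0.5, -0.4]
finger_gap: 0.044
```

>>> carry_out(moves="-0.004 -0.006 -0.002 0 0 0 -1; 0 0 0.002 0 0 0 -1; 0 0 0 0 0 0 1; 0 0 0 0 0 0 1; 0 0 0 0 0 0 1; 0 0 -0.03 0 0 0 1; 0 0 -0.08 0 0 0 1; 0 0 -0.08 0 0 0 1; 0 0 -0.06 0 0 0 1")

```text
t: 6.82
position: [0.4095, -0.1825, 0.1441]
eef_rot: [3.14, -0.007, 2.771]
contact_force: [1.0, -1.3, 0.0]
finger_gap: 0.0853
```

```bash
python3 - <<'E'
from wm import *
from station import manip
s=manip.snapshot("wrist")
cv2.imwrite("pics/w3.png",s["pixels"][:,:,::-1])
print("cubetop",top(s,(320,330),.042,.06))
E
python3 plan.py .580 -.18 .2 2.277 1
```

```text
cubetop ((array([ 408.7, -182.5]), 45.1, 45.1, np.float64(1.197)), 3467, array([ 0.4069, -0.1819,  0.0494]))
now [ 0.4107 -0.1833  0.1474] [ 3.141e+00 -3.000e-03  2.771e+00] gap 0.0856 t 6.88 q6 -0.24
-0.052 0.021 -0.018 0 -0.01 0.94 1; -0.05 0.026 -0.018 0 -0.01 0.94 1; -0.048 0.03 -0.018 0 -0.01 0.94 1; -0.045 0.034 -0.018 0 -0.01 0.94 1; -0.042 0.037 -0.018 0 -0.01 0.94 1; -0.039 0.041 -0.018 0 -0.01 0.94 1
```

View pics/w3.png

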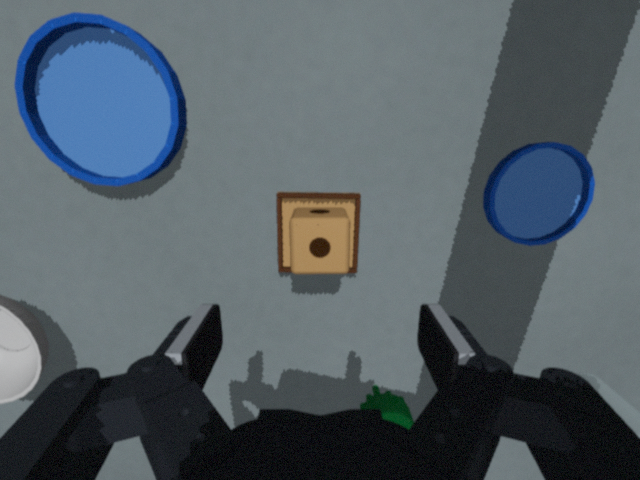

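The cube sits in its tray at (320,245): centre 2 mm off, top at 49 mm. Next, hover over the brush.

>>> carry_out(moves="-0.064 0.025 -0.018 0 0 0.94 1; -0.062 0.030 -0.018 0 0 0.94 1; -0.059 0.035 -0.018 0 0 0.94 1; -0.055 0.038 -0.018 0 0 0.94 1; -0.052 0.042 0 0 0 0.94 1; -0.048 0.04 0 0 0 0.94 1; 0 0 0 0 0 0 1")

```text
t: 7.75
position: [0.6178, -0.1886, 0.1845]
eef_rot: [-3.141, -0.0, 2.261]
contact_force: [-1.4, -0.5, 0.2]
finger_gap: 0.0854
```

```bash
python3 - <<'E'
from wm import *
from station import manip
s=manip.snapshot("wrist"); np.savez("w4.npz",**s)
cv2.imwrite("pics/w4.png",s["pixels"][:,:,::-1])
print("brush",top(s,(320,245),.036,.055), col(s,(320,245),.03,(45,85)))
E
python3 plan.py .6194 -.207 .01 2.277 1 6
```

```text
brush ((array([ 619.2, -207.8]), 97.8, 49.5, np.float64(-0.868)), 5087, array([ 0.6173, -0.205 ,  0.0406])) ((array([ 620.5, -209.6]), 103.7, 50.3, np.float64(-0.867)), 4504, (np.int64(189), np.int64(296), np.int64(280), np.int64(335)))
now [ 0.6167 -0.1884  0.1847] [-3.141e+00 -1.000e-03  2.262e+00] gap 0.0853 t 7.8 q6 0.45
-0.005 -0.003 0.058 -0 -0 -0.03 1; -0.005 -0.003 0.058 -0 -0 -0.03 1; -0.005 -0.003 0.058 -0 -0 -0.03 1; -0.005 -0.003 0.058 -0 -0 -0.03 1; -0.005 -0.003 0.058 -0 -0 -0.03 1; -0.005 -0.003 0.058 -0 -0 -0.03 1
```

View pics/w4.png

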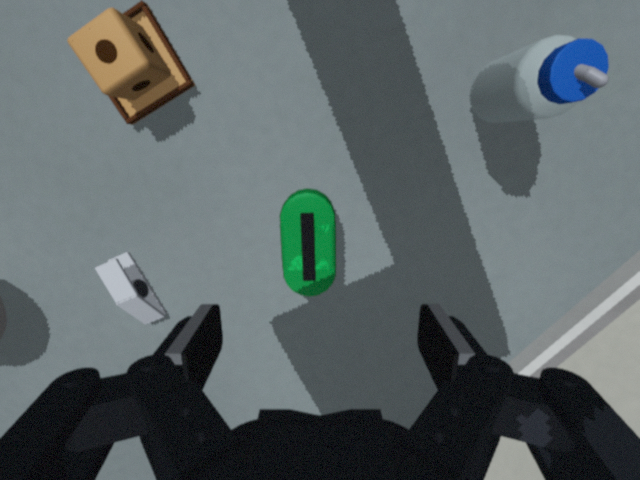

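The brush is at (308,242) and lies along the jaws' x. Going down on it.

>>> carry_out(moves="-0.016 -0.009 0.03 0 0 -0.09 1; -0.016 -0.009 0.06 0 0 -0.09 1; 0 0 0.07 0 0 0 1; 0 0 0.07 0 0 0 1; 0 0 0.06 0 0 0 1; 0 0 0.035 0 0 0 1; 0 0 0.015 0 0 0 1; 0 0 0 0 0 0 1")

```text
t: 8.8
position: [0.6115, -0.21, 0.006]
eef_rot: [-3.139, -0.003, 2.282]
contact_force: [-0.0, 0.6, 0.3]
finger_gap: 0.0853
```

```bash
python3 plan.py .6195 -.208 .012 2.274 1 1
```

```text
now [ 0.6115 -0.21    0.006 ] [-3.139e+00 -3.000e-03  2.282e+00] gap 0.0853 t 8.8 q6 0.4
-0.0073 0.0147 -0.012 -0.03 -0.04 0.1 1
```

>>> carry_out(moves="-0.0073 0.0147 -0.012 -0.03 -0.04 0.1 1; 0 0 0 0 0 0 -1; 0 0 0 0 0 0 -1; 0 0 0 0 0 0 -1; 0 0 0 0 0 0 -1; 0 0 0 0 0 0 -1; 0 0 0 0 0 0 -1")

```text
t: 9.68
position: [0.6212, -0.2084, 0.0152]
eef_rot: [3.14, 0.005, 2.274]
contact_force: [-0.4, -0.4, -0.3]
finger_gap: 0.0489
```

>>> carry_out(moves="0 0 -0.03 0 0 0 -1; 0 0 -0.08 0 0 0 -1; 0 0 -0.1 0 0 0 -1; 0 0 -0.1 0 0 0 -1; 0 0 -0.04 0 0 0 -1; 0 0 0 0 0 0 -1")

```text
t: 10.42
position: [0.6197, -0.2078, 0.1997]
eef_rot: [3.139, 0.005, 2.274]
contact_force: [-0.3, -0.1, -2.4]
finger_gap: 0.0487
```

```bash
python3 plan.py .603 .2176 .18 2.984 -1 10
```

```text
now [ 0.6197 -0.2078  0.1997] [3.139 0.005 2.274] gap 0.0487 t 10.43 q6 0.42
0.067 0.052 0.004 0 0.01 -0.81 -1; 0.063 0.057 0.004 0 0.01 -0.81 -1; 0.059 0.061 0.004 0 0.01 -0.81 -1; 0.054 0.065 0.004 0 0.01 -0.81 -1; 0.05 0.069 0.004 0 0.01 -0.81 -1; 0.045 0.072 0.004 0 0.01 -0.81 -1; 0.039 0.075 0.004 0 0.01 -0.81 -1; 0.034 0.078 0.004 0 0.01 -0.81 -1; 0.028 0.08 0.004 0 0.01 -0.81 -1; 0.023 0.082 0.004 0 0.01 -0.81 -1
```

>>> carry_out(moves="0.067 0.052 0.004 0 0.01 -0.81 -1; 0.063 0.057 0.004 0 0.01 -0.81 -1; 0.059 0.061 0.004 0 0.01 -0.81 -1; 0.054 0.065 0.004 0 0.01 -0.81 -1; 0.05 0.069 0.004 0 0.01 -0.81 -1; 0.045 0.072 0.004 0 0.01 -0.81 -1; 0.039 0.075 0.004 0 0.01 -0.81 -1; 0.034 0.078 0.004 0 0.01 -0.81 -1; 0.028 0.075 0.004 0 0.01 -0.81 -1; 0.015 0.05 0.004 0 0.01 -0.81 -1")

```text
t: 11.68
position: [0.5935, 0.2076, 0.1685]
eef_rot: [-3.141, -0.018, 2.999]
contact_force: [0.8, -0.4, -1.6]
finger_gap: 0.0489
```

```bash
python3 plan.py .603 .2176 .08 2.984 -1 4
```

```text
now [0.5935 0.2076 0.1685] [-3.141 -0.018  2.999] gap 0.0489 t 11.68 q6 0.34
-0.005 0.006 0.044 -0 -0.05 0.04 -1; -0.005 0.006 0.044 -0 -0.05 0.04 -1; -0.004 0.006 0.044 -0 -0.05 0.04 -1; -0.004 0.006 0.044 -0 -0.05 0.04 -1
```

>>> carry_out(moves="-0.009 0.011 0.03 0 -0.1 0.08 -1; -0.009 0.011 0.05 0 -0.1 0.08 -1; 0 0 0.05 0 0 0 -1; 0 0 0.045 0 0 0 -1; 0 0 0 0 0 0 -1")

```text
t: 12.3
position: [0.5995, 0.2199, 0.0729]
eef_rot: [-3.138, -0.008, 2.99]
contact_force: [0.3, -0.2, -0.9]
finger_gap: 0.0487
```

```bash
python3 plan.py .603 .2176 .0205 2.984 -1 3; python3 - <<'E'
from wm import *
from station import manip
s=manip.snapshot("wrist")
cv2.imwrite("pics/w5.png",s["pixels"][:,:,::-1])
E
```

```text
now [0.5995 0.2199 0.0729] [-3.138 -0.008  2.99 ] gap 0.0487 t 12.3 q6 0.37
-0.003 -0.001 0.035 -0.01 -0.03 0.02 -1; -0.003 -0.001 0.035 -0.01 -0.03 0.02 -1; -0.003 -0.001 0.035 -0.01 -0.03 0.02 -1
```

View pics/w5.png

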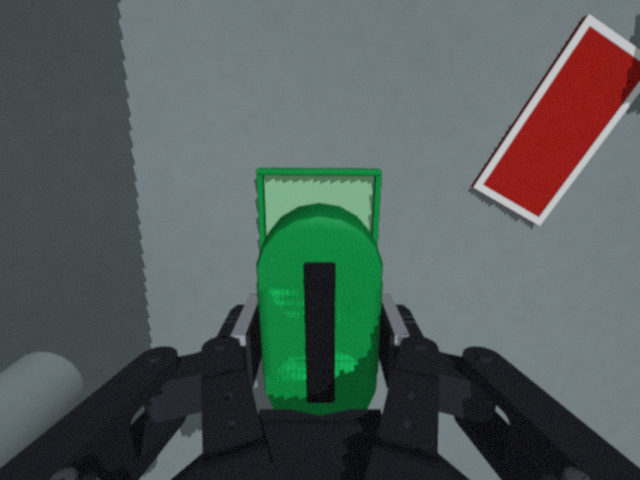

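The held brush at (320,305) is centred on the tray, whose far rim spans (257–381, 170), and parallel to it. Lowering and releasing.

>>> carry_out(moves="-0.004 -0.001 0.045 -0.01 -0.05 0.03 -1; -0.004 -0.001 0.035 0 -0.05 0.03 -1; 0 0 0.02 0 0 0 -1; 0 0 0 0 0 0 -1")

```text
t: 12.85
position: [0.6059, 0.2186, 0.0267]
eef_rot: [3.142, 0.008, 2.984]
contact_force: [0.3, 0.3, -1.3]
finger_gap: 0.0492
```

```bash
python3 plan.py .603 .2176 .0195 2.984 -1 1
```

```text
now [0.6059 0.2186 0.0267] [3.142 0.008 2.984] gap 0.0492 t 12.85 q6 0.37
0.0055 -0.0029 0.0144 0 0.09 0 -1
```

>>> carry_out(moves="0.0055 -0.002 0.012 0 0.05 0 -1; 0 0 0.001 0 0 0 -1; 0 0 0 0 0 0 1; 0 0 0 0 0 0 1; 0 0 0 0 0 0 1; 0 0 -0.03 0 0 0 1; 0 0 -0.08 0 0 0 1; 0 0 -0.1 0 0 0 1; 0 0 -0.08 0 0 0 1; 0 0 0 0 0 0 1")

```text
t: 14.1
position: [0.6032, 0.2184, 0.1766]
eef_rot: [3.139, 0.009, 2.984]
contact_force: [-0.7, -0.1, 0.5]
finger_gap: 0.0853
```

```bash
python3 - <<'E'
from wm import *
from station import manip
s=manip.snapshot("wrist"); np.savez("w6.npz",**s)
cv2.imwrite("pics/w6.png",s["pixels"][:,:,::-1])
print("brush",top(s,(320,245),.039,.06))
print("pad",col(s,(550,150),.004,(165,195)))
E
python3 plan.py .515 -.364 .19 2.665 1 16
```

```text
brush ((array([601.9, 218. ]), 97.9, 49.9, np.float64(-0.143)), 5796, array([0.598 , 0.2185, 0.0446]))
pad ((array([539.6, 374.6]), 97.2, 42.9, np.float64(-0.644)), 5683, (np.int64(57), np.int64(183), np.int64(433), np.int64(536)))
now [0.6026 0.2182 0.1748] [3.14  0.007 2.984] gap 0.0853 t 14.15 q6 0.37
-0.001 -0.074 -0.002 0 0 0.23 1; -0.002 -0.074 -0.002 0 0 0.23 1; -0.004 -0.074 -0.002 0 0 0.23 1; -0.005 -0.073 -0.002 0 0 0.23 1; -0.006 -0.073 -0.002 0 0 0.23 1; -0.008 -0.073 -0.002 0 0 0.23 1; -0.009 -0.073 -0.002 0 0 0.23 1; -0.011 -0.073 -0.002 0 0 0.23 1; -0.012 -0.073 -0.002 0 0 0.23 1; -0.014 -0.072 -0.002 0 0 0.23 1
-0.015 -0.072 -0.002 0 0 0.23 1; -0.017 -0.072 -0.002 0 0 0.23 1; -0.018 -0.071 -0.002 0 0 0.23 1; -0.019 -0.071 -0.002 0 0 0.23 1; -0.021 -0.071 -0.002 0 0 0.23 1; -0.022 -0.07 -0.002 0 0 0.23 1
```

View pics/w6.png

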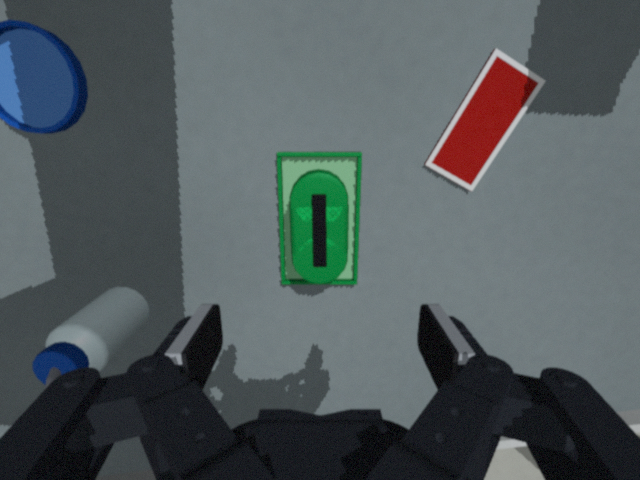

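The brush rests in its tray at (320,228). Off to the clip, passing above the bottle.

>>> carry_out(moves="-0.001 -0.09 -0.002 0 0 0.29 1; -0.002 -0.09 -0.002 0 0 0.29 1; -0.004 -0.09 -0.002 0 0 0.29 1; -0.006 -0.09 -0.002 0 0 0.29 1; -0.008 -0.09 -0.002 0 0 0.29 1; -0.01 -0.09 -0.002 0 0 0.29 1; -0.012 -0.09 -0.002 0 0 0.29 1; -0.014 -0.09 -0.002 0 0 0.29 1; -0.016 -0.09 -0.002 0 0 0.29 1; -0.018 -0.09 -0.002 0 0 0.29 1")

```text
t: 15.4
position: [0.5174, -0.2375, 0.1759]
eef_rot: [3.141, -0.008, 2.729]
contact_force: [1.5, 0.4, -0.1]
finger_gap: 0.0852
```

```bash
python3 plan.py .515 -.364 .17 2.665 1 4
```

```text
now [ 0.5174 -0.2375  0.1759] [ 3.141 -0.008  2.729] gap 0.0852 t 15.4 q6 -0.17
-0.024 -0.058 0.003 0 -0.02 0.18 1; -0.025 -0.058 0.003 0 -0.02 0.18 1; -0.026 -0.058 0.003 0 -0.02 0.18 1; -0.027 -0.057 0.003 0 -0.02 0.18 1
```

>>> carry_out(moves="-0.024 -0.058 0.003 0 0 0.18 1; -0.025 -0.058 0.003 0 0 0.18 1; -0.026 -0.058 0.003 0 0 0.18 1; -0.02 -0.03 0.003 0 0 0.18 1; 0 0 0 0 0 0 1")

```text
t: 16.02
position: [0.514, -0.3551, 0.1645]
eef_rot: [3.139, -0.016, 2.659]
contact_force: [-0.2, 0.5, -0.1]
finger_gap: 0.0857
```

```bash
python3 - <<'E'
from wm import *
from station import manip
s=manip.snapshot("wrist"); np.savez("w7.npz",**s)
cv2.imwrite("pics/w7.png",s["pixels"][:,:,::-1])
for a in (.003,.006,.012,.018): print("clip",a,top(s,(320,245),a,.06))
E
python3 plan.py .515 -.364 .01 2.665 1 4
```

```text
clip 0.003 ((array([ 515.7, -366.9]), 76.5, 23.8, np.float64(-0.482)), 2229, array([ 0.5096, -0.3638,  0.0255]))
clip 0.006 ((array([ 515.9, -366.9]), 76.3, 23.8, np.float64(-0.481)), 2129, array([ 0.5109, -0.3645,  0.0256]))
clip 0.012 ((array([ 514.4, -366.2]), 73.0, 23.7, np.float64(-0.48)), 2036, array([ 0.5097, -0.3638,  0.0257]))
clip 0.018 ((array([ 509.4, -363.6]), 61.8, 23.7, np.float64(-0.48)), 1797, array([ 0.5063, -0.362 ,  0.0259]))
now [ 0.514  -0.3544  0.1647] [ 3.139 -0.016  2.66 ] gap 0.0853 t 16.07 q6 -0.26
-0.004 -0.004 0.077 0.01 -0.05 -0.01 1; -0.004 -0.004 0.077 0.01 -0.05 -0.01 1; -0.003 -0.004 0.077 0.01 -0.05 -0.01 1; -0.003 -0.004 0.077 0.01 -0.05 -0.01 1
```

View pics/w7.png

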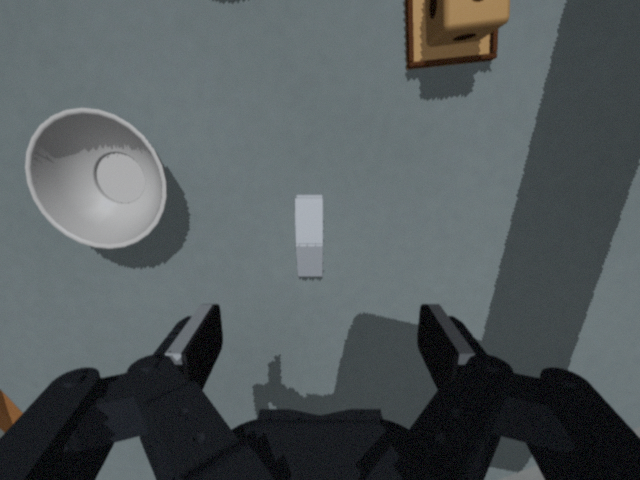

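The clip at (309,236) measures 76×24 mm. The bowl at (97,178) is well clear of the fingers. Going down.

>>> carry_out(moves="-0.0075 -0.01 0.04 0 -0.09 0 1; -0.0075 -0.01 0.06 0 -0.09 0 1; 0 0 0.07 0 0 0 1; 0 0 0.06 0 0 0 1; 0 0 0.035 0 0 0 1; 0 0 0.02 0 0 0 1; 0 0 0 0 0 0 1")

```text
t: 16.95
position: [0.518, -0.357, 0.0205]
eef_rot: [3.138, 0.001, 2.67]
contact_force: [-0.2, 0.6, 0.1]
finger_gap: 0.0852
```

```bash
python3 plan.py .5158 -.3669 .006 2.661 1 1
```

```text
now [ 0.518  -0.357   0.0205] [3.138e+00 1.000e-03 2.670e+00] gap 0.0852 t 16.95 q6 -0.27
-0.0051 -0.0197 0.0289 0.04 0.01 0.1 1
```

>>> carry_out(moves="-0.005 -0.0197 0.01 0.04 0 0.1 1; 0 0 0.018 0 0 0 1; 0 0 0 0 0 0 1")

```text
t: 17.32
position: [0.5164, -0.3681, 0.0075]
eef_rot: [-3.141, 0.004, 2.661]
contact_force: [-1.1, -0.6, 0.1]
finger_gap: 0.0855
```

```bash
python3 plan.py .5158 -.3669 .006 2.661 1 1
```

```text
now [ 0.5164 -0.3681  0.0075] [-3.141  0.004  2.661] gap 0.0855 t 17.32 q6 -0.27
0.0022 0.0015 0.003 -0.01 0.05 0 1
```

>>> carry_out(moves="0 0 0 0 0 0 -1; 0 0 0 0 0 0 -1; 0 0 0 0 0 0 -1; 0 0 0 0 0 0 -1; 0 0 0 0 0 0 -1; 0 0 0 0 0 0 -1; 0 0 0 0 0 0 -1; 0 0 0 0 0 0 -1")

```text
t: 18.32
position: [0.5167, -0.3683, 0.0083]
eef_rot: [-3.141, 0.005, 2.661]
contact_force: [0.5, 0.6, 0.9]
finger_gap: 0.0228
```

>>> carry_out(moves="0 0 -0.03 0 0 0 -1; 0 0 -0.08 0 0 0 -1; 0 0 -0.1 0 0 0 -1; 0 0 -0.1 0 0 0 -1; 0 0 -0.05 0 0 0 -1; 0 0 0 0 0 0 -1")

```text
t: 19.08
position: [0.5156, -0.3674, 0.1985]
eef_rot: [-3.14, 0.007, 2.661]
contact_force: [0.8, 0.2, -0.6]
finger_gap: 0.023
```

```bash
python3 plan.py .5397 .3746 .18 2.498 -1 18
```

```text
now [ 0.5156 -0.3674  0.1985] [-3.14   0.007  2.661] gap 0.023 t 19.07 q6 -0.27
0.036 0.074 0.002 -0 0 0.1 -1; 0.036 0.074 0.002 -0 0 0.1 -1; 0.037 0.074 0.002 -0 0 0.1 -1; 0.038 0.073 0.002 -0 0 0.1 -1; 0.038 0.073 0.002 -0 0 0.1 -1; 0.039 0.073 0.002 -0 0 0.1 -1; 0.04 0.072 0.002 -0 0 0.1 -1; 0.04 0.072 0.002 -0 0 0.1 -1; 0.041 0.072 0.002 -0 0 0.1 -1; 0.042 0.071 0.002 -0 0 0.1 -1
0.042 0.071 0.002 -0 0 0.1 -1; 0.043 0.07 0.002 -0 0 0.1 -1; 0.044 0.07 0.002 -0 0 0.1 -1; 0.044 0.07 0.002 -0 0 0.1 -1; 0.045 0.069 0.002 -0 0 0.1 -1; 0.045 0.069 0.002 -0 0 0.1 -1; 0.046 0.068 0.002 -0 0 0.1 -1; 0.047 0.068 0.002 -0 0 0.1 -1
```

>>> carry_out(moves="0.036 0.074 0.002 0 0 0.1 -1; 0.036 0.074 0.002 0 0 0.1 -1; 0.037 0.074 0.002 0 0 0.1 -1; 0.038 0.073 0.002 0 0 0.1 -1; 0.038 0.073 0.002 0 0 0.1 -1; 0.039 0.073 0.002 0 0 0.1 -1; 0.04 0.072 0.002 0 0 0.1 -1; 0.04 0.072 0.002 0 0 0.1 -1; 0.041 0.072 0.002 0 0 0.1 -1; 0.042 0.071 0.002 0 0 0.1 -1")

```text
t: 20.32
position: [0.5241, 0.0563, 0.1759]
eef_rot: [-3.138, -0.007, 2.565]
contact_force: [0.4, -0.3, -0.4]
finger_gap: 0.0226
```

```bash
python3 plan.py .5397 .3746 .16 2.498 -1 9
```

```text
now [0.5241 0.0563 0.1759] [-3.138 -0.007  2.565] gap 0.0226 t 20.32 q6 0.52
0.036 0.061 0.004 -0.01 -0.01 0.09 -1; 0.036 0.061 0.004 -0.01 -0.01 0.09 -1; 0.037 0.061 0.004 -0.01 -0.01 0.09 -1; 0.037 0.06 0.004 -0.01 -0.01 0.09 -1; 0.037 0.06 0.004 -0.01 -0.01 0.09 -1; 0.038 0.06 0.004 -0.01 -0.01 0.09 -1; 0.038 0.06 0.004 -0.01 -0.01 0.09 -1; 0.039 0.059 0.004 -0.01 -0.01 0.09 -1; 0.039 0.059 0.004 -0.01 -0.01 0.09 -1
```

>>> carry_out(moves="0.036 0.061 0.002 -0.01 0 0.09 -1; 0.036 0.061 0.002 -0.01 0 0.09 -1; 0.037 0.061 0.002 -0.01 0 0.09 -1; 0.037 0.06 0.002 -0.01 0 0.09 -1; 0.037 0.06 0.002 -0.01 0 0.09 -1; 0.038 0.06 0.002 0 0 0.09 -1; 0.038 0.06 0.002 0 0 0.09 -1; 0.039 0.059 0.002 0 0 0.09 -1; 0.025 0.04 0.002 0 0 0.09 -1; 0 0 0 0 0 0 -1")

```text
t: 21.58
position: [0.5329, 0.3743, 0.1536]
eef_rot: [-3.127, -0.018, 2.496]
contact_force: [-0.5, -0.4, -1.2]
finger_gap: 0.0223
```

```bash
python3 plan.py .5397 .3746 .04 2.498 -1 4
```

```text
now [0.5329 0.3743 0.1536] [-3.127 -0.018  2.496] gap 0.0223 t 21.57 q6 1.12
-0.004 0.003 0.057 -0.04 -0.05 -0.01 -1; -0.003 0.003 0.057 -0.04 -0.05 -0.01 -1; -0.003 0.003 0.057 -0.04 -0.05 -0.01 -1; -0.003 0.002 0.057 -0.04 -0.05 -0.01 -1
```

>>> carry_out(moves="-0.006 0.005 0.03 -0.1 -0.1 0 -1; -0.006 0.005 0.07 -0.06 -0.1 0 -1; 0 0 0.07 0 0 0 -1; 0 0 0.05 0 0 0 -1; 0 0 0 0 0 0 -1; 0 0 0 0 0 0 -1")

```text
t: 22.32
position: [0.5383, 0.3693, 0.0381]
eef_rot: [-3.136, -0.001, 2.494]
contact_force: [0.5, -0.1, 0.0]
finger_gap: 0.0225
```

```bash
python3 plan.py .5397 .3746 .0125 2.498 -1 2; python3 - <<'E'
from wm import *
from station import manip
s=manip.snapshot("wrist")
cv2.imwrite("pics/w8.png",s["pixels"][:,:,::-1])
E
```

```text
now [0.5383 0.3693 0.0381] [-3.136e+00 -1.000e-03  2.494e+00] gap 0.0225 t 22.32 q6 1.12
0.002 0.005 0.026 -0.03 -0 -0.02 -1; 0.002 0.005 0.026 -0.03 -0 -0.02 -1
```

View pics/w8.png

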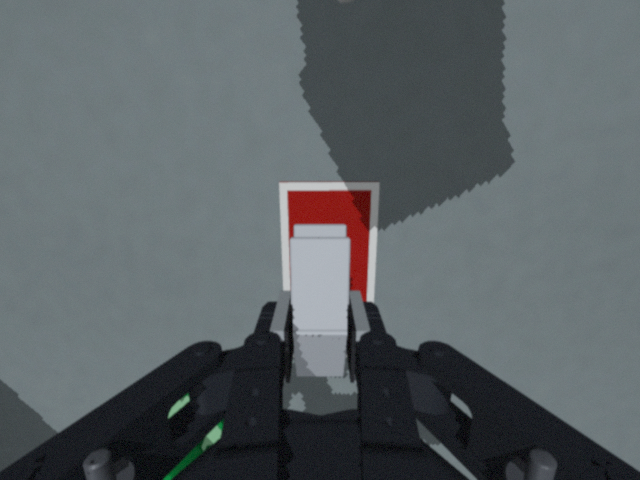

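The clip at (320,300) is about 5 mm left of the pad's middle column (329), which agrees with the planned correction. Correct, lower and stop.

>>> carry_out(moves="0.003 0.011 0 -0.05 0 0 -1; 0 0 0.02 0 0 0 -1; 0 0 0.018 0 0 0 -1; 0 0 0.008 0 0 0 -1; 0 0 0 0 0 0 -1")

```text
t: 23.0
position: [0.5413, 0.3754, 0.0155]
eef_rot: [3.14, 0.001, 2.495]
contact_force: [-0.3, -0.2, -0.6]
finger_gap: 0.0225
```

```bash
python3 plan.py .5397 .3746 .0125 2.498 -1 1
```

```text
now [0.5413 0.3754 0.0155] [3.140e+00 1.000e-03 2.495e+00] gap 0.0225 t 23.0 q6 1.13
0.0017 -0.0032 0.0061 0.02 0.01 -0.04 -1
```

>>> carry_out(moves="0 -0.002 0.006 0 0 0 -1; 0 0 0 0 0 0 -1; 0 0 0 0 0 0 1; 0 0 0 0 0 0 1; 0 0 0 0 0 0 1; 0 0 0 0 0 0 1; 0 0 -0.03 0 0 0 1; 0 0 -0.08 0 0 0 1; 0 0 -0.1 0 0 0 1; 0 0 -0.1 0 0 0 1")

```text
t: 24.25
position: [0.539, 0.3735, 0.1714]
eef_rot: [-3.139, -0.001, 2.494]
contact_force: [0.8, 0.4, -0.2]
finger_gap: 0.0855
```

```bash
python3 - <<'E'
from wm import *
from station import manip
s=manip.snapshot("wrist"); np.savez("w9.npz",**s)
cv2.imwrite("pics/w9.png",s["pixels"][:,:,::-1])
print("clip",top(s,(320,245),.0095,.06))
print("pad",col(s,(320,200),.004,(165,195)))
E
python3 plan.py .62 .03 .23 2.9 1 10
```

```text
clip ((array([539.7, 375.1]), 76.1, 23.9, np.float64(-0.649)), 2156, array([0.5353, 0.3783, 0.0295]))
pad ((array([539.7, 373.8]), 96.3, 42.8, np.float64(-0.645)), 2181, (np.int64(172), np.int64(271), np.int64(298), np.int64(344)))
now [0.5409 0.3746 0.1791] [3.136e+00 3.000e-03 2.495e+00] gap 0.0855 t 24.3 q6 1.13
-0.054 -0.045 -0.01 0.01 0 -0.46 1; -0.052 -0.048 -0.01 0.01 0 -0.46 1; -0.05 -0.05 -0.01 0.01 0 -0.46 1; -0.048 -0.052 -0.01 0.01 0 -0.46 1; -0.046 -0.054 -0.01 0.01 0 -0.46 1; -0.044 -0.055 -0.01 0.01 0 -0.46 1; -0.042 -0.057 -0.01 0.01 0 -0.46 1; -0.039 -0.059 -0.01 0.01 0 -0.46 1; -0.037 -0.06 -0.01 0.01 0 -0.46 1; -0.034 -0.062 -0.01 0.01 0 -0.46 1
```

View pics/w9.png

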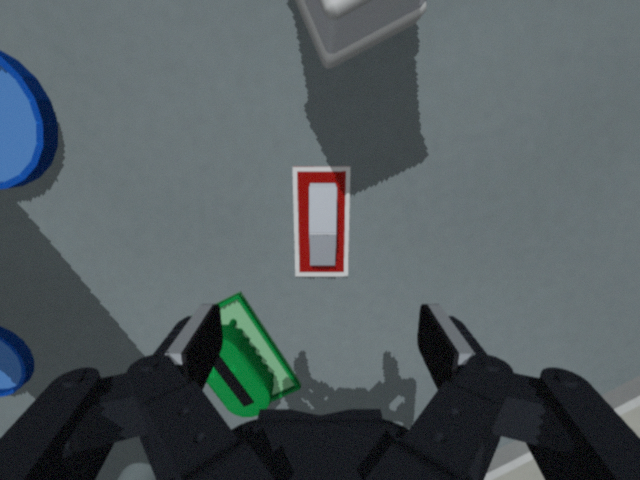

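The clip lies inside the outline at (322,224), within 1–2 mm of centre, so all three are placed. I'll hover by the bottle and locate its axis from the cap.

>>> carry_out(moves="-0.054 -0.045 -0.02 0 0 -0.46 1; -0.052 -0.048 -0.02 0 0 -0.46 1; -0.05 -0.05 -0.02 0 0 -0.46 1; -0.048 -0.052 -0.02 0 0 -0.46 1; -0.046 -0.054 -0.015 0 0 -0.46 1; -0.044 -0.055 -0.01 0 0 -0.46 1; -0.042 -0.057 -0.01 0 0 -0.46 1; -0.039 -0.059 -0.01 0 0 -0.46 1; -0.037 -0.06 -0.01 0 0 -0.46 1; -0.02 -0.03 -0.01 0 0 -0.3 1")

```text
t: 25.55
position: [0.6193, 0.039, 0.2661]
eef_rot: [3.13, 0.019, 2.898]
contact_force: [0.5, -0.0, -0.4]
finger_gap: 0.0855
```

```bash
python3 - <<'E'
from wm import *
from station import manip
s=manip.snapshot("wrist"); np.savez("w10.npz",**s)
cv2.imwrite("pics/w10.png",s["pixels"][:,:,::-1])
def cap(s,uv):
    hsv=cv2.cvtColor(s["pixels"],cv2.COLOR_RGB2HSV).astype(int)
    m=(hsv[...,1]>120)&(abs(hsv[...,0]-113)<13)
    b=blob(m,uv); P=cloud(s)
    q=P[b&(s["z_map"]>0)]; f=q[abs(q[:,2]-np.percentile(q[:,2],70))<.005]
    c,r=cv2.minEnclosingCircle((f[:,:2]*1000).astype(np.float32))
    v,u=np.nonzero(b); return np.round(c,1),round(r,1),int(b.sum()),round(np.median(f[:,2]),4),box(f)[:3],box(ray(s,np.c_[u,v],.1))[:3]
print(cap(s,(320,220)))
print(cap(dict(np.load("w4.npz")),(575,70)), cap(dict(np.load("w6.npz")),(60,365)), cap(dict(np.load("top0.npz")),(314,170)))
E
python3 plan.py .654 .002 .2 3.0 1 2
```

```text
(array([664.6,   1.3]), 17.8, 847, np.float64(0.1004), (array([664.3,   1.5]), 34.3, 34.1), (array([663.6,   1.6]), 36.4, 33.7))
(array([665.2,   0.9]), 18.3, 2941, np.float64(0.1005), (array([665.1,   0.7]), 35.6, 34.8), (array([663.3,  -1.4]), 41.6, 34.7)) (array([663.8,   1.7]), 18.5, 1356, np.float64(0.1003), (array([6.597e+02, 4.000e-01]), 36.4, 25.1), (array([657.7,   5.5]), 46.5, 26.7)) (array([666.1,   0.8]), 16.8, 90, np.float64(0.0996), (array([665.1,   1.1]), 30.6, 29.0), (array([665. ,   1.1]), 30.5, 28.1))
now [0.6201 0.0376 0.2667] [3.131 0.02  2.899] gap 0.0853 t 25.6 q6 0.16
-0.04 -0.027 0.067 0.06 0.12 -0.58 1; -0.039 -0.029 0.067 0.06 0.12 -0.58 1
```

View pics/w10.png

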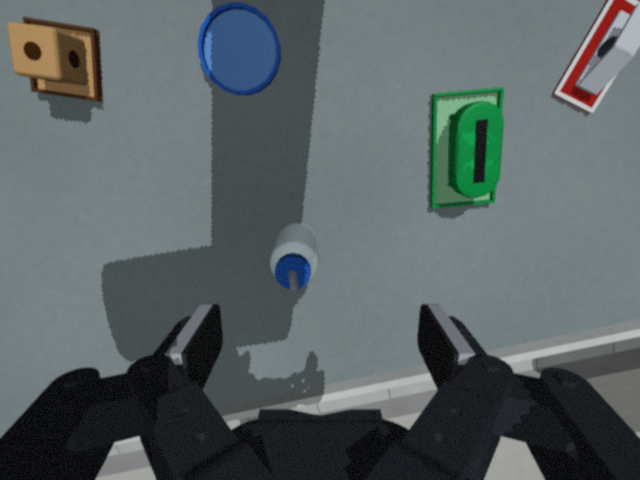

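Wrist and top views agree on the bottle's axis at (664.7, 1.2) mm; the cap is at pixel (293,271). I'll align high first, then descend.

>>> carry_out(moves="-0.05 -0.027 0.04 0.06 0.12 0 1; -0.05 -0.028 0.04 0.06 0.12 0 1; 0 0 0 0 0 0 1; 0 0 0 0 0 0 1")

```text
t: 26.1
position: [0.6633, -0.0015, 0.2305]
eef_rot: [3.14, 0.004, 2.897]
contact_force: [0.4, -0.4, 0.3]
finger_gap: 0.0856
```

```bash
python3 plan.py .6647 .0012 .18 nan 1 1
```

```text
now [ 0.6633 -0.0015  0.2305] [3.14  0.004 2.897] gap 0.0856 t 26.1 q6 0.12
-0.0011 0.0058 0.101 0.01 0.04 0 1
```

>>> carry_out(moves="-0.001 0.006 0.02 0.01 0.04 0 1; 0 0 0.05 0 0 0 1; 0 0 0.06 0 0 0 1; 0 0 0.06 0 0 0 1; 0 0 0.05 0 0 0 1; 0 0 0.05 0 0 0 1; 0 0 0.03 0 0 0 1; 0 0 0.02 0 0 0 1; 0 0 0 0 0 0 1")

```text
t: 27.22
position: [0.6633, 0.0086, 0.06]
eef_rot: [3.139, 0.008, 2.904]
contact_force: [-0.3, 0.8, -0.8]
finger_gap: 0.0854
```

```bash
python3 plan.py .6647 .0012 .0455 nan 1 1
```

```text
now [0.6633 0.0086 0.06  ] [3.139 0.008 2.904] gap 0.0854 t 27.23 q6 0.12
-0.006 -0.0138 0.029 0.03 0.09 0 1
```

>>> carry_out(moves="-0.006 -0.014 0.01 0.03 0.09 0 1; 0 0 0.015 0 0 0 1; 0 0 0 0 0 0 1")

```text
t: 27.6
position: [0.6657, 0.0002, 0.0484]
eef_rot: [-3.141, 0.002, 2.903]
contact_force: [0.7, -0.4, -0.5]
finger_gap: 0.0851
```

```bash
python3 plan.py .6647 .0012 .0465 nan 1 1
```

```text
now [6.657e-01 2.000e-04 4.840e-02] [-3.141e+00  2.000e-03  2.903e+00] gap 0.0851 t 27.6 q6 0.11
0.0025 0.0015 0.0038 -0 0.03 -0 1
```

>>> carry_out(moves="0.0025 0.0015 0.003 0 0 0 1; 0 0 0 0 0 0 -1; 0 0 0 0 0 0 -1; 0 0 0 0 0 0 -1; 0 0 0 0 0 0 -1; 0 0 0 0 0 0 -1; 0 0 0 0 0 0 -1")

```text
t: 28.48
position: [0.6651, 0.0014, 0.0477]
eef_rot: [3.142, 0.004, 2.903]
contact_force: [-0.1, 0.1, -0.8]
finger_gap: 0.0506
```

>>> carry_out(moves="0 0 -0.01 0 0 0 -1; 0 0 -0.02 0 0 0 -1; 0 0 -0.03 0 0 0 -1; 0 0 -0.03 0 0 0 -1; 0 0 0 0 0 0 -1")

```text
t: 29.1
position: [0.6648, 0.0014, 0.0962]
eef_rot: [3.142, 0.004, 2.903]
contact_force: [0.8, 0.5, -2.4]
finger_gap: 0.05
```

```bash
python3 plan.py .4445 -.0025 .09 nan -1 9;  python3 - <<'E'
from wm import *
s=dict(np.load("w10.npz")); print("coast",col(s,(238,48),.012,(100,130)))
s=dict(np.load("w6.npz"))
E
```

```text
now [0.6648 0.0014 0.0962] [3.142 0.004 2.903] gap 0.05 t 29.1 q6 0.11
0.047 -0.012 0.001 0 0 0 -1; 0.047 -0.012 0.001 0 0 0 -1; 0.047 -0.012 0.001 0 0 0 -1; 0.047 -0.012 0.001 0 0 0 -1; 0.047 -0.012 0.001 0 0 0 -1; 0.047 -0.012 0.001 0 0 0 -1; 0.047 -0.012 0.001 0 0 0 -1; 0.047 -0.012 0.001 0 0 0 -1; 0.047 -0.012 0.001 0 0 0 -1
coast ((array([445.1,  -0.9]), 86.2, 84.9, np.float64(0.981)), 6143, (np.int64(1), np.int64(95), np.int64(197), np.int64(280)))
```

Bottle held (gap 50 mm, about 2 N of weight). The coaster averages (445, -1.5) mm over the views.

>>> carry_out(moves="0.025 -0.006 0 0 0 0 -1; 0.047 -0.012 0 0 0 0 -1; 0.055 -0.014 0 0 0 0 -1; 0.055 -0.014 0 0 0 0 -1; 0.055 -0.014 0 0 0 0 -1; 0.055 -0.014 0 0 0 0 -1; 0.055 -0.014 0 0 0 0 -1; 0.04 -0.01 0 0 0 0 -1; 0.02 -0.004 0 0 0 0 -1; 0 0 0 0 0 0 -1")

```text
t: 30.35
position: [0.4383, 0.0011, 0.0919]
eef_rot: [-3.141, -0.004, 2.903]
contact_force: [-0.1, -0.6, -2.4]
finger_gap: 0.0502
```

```bash
python3 plan.py .445 -.0015 .07 nan -1 1; python3 - <<'E'
from wm import *
from station import manip
s=manip.snapshot("wrist"); np.savez("w11.npz",**s)
cv2.imwrite("pics/w11.png",s["pixels"][:,:,::-1])
E
```

```text
now [0.4383 0.0011 0.0919] [-3.141 -0.004  2.903] gap 0.0502 t 30.35 q6 0.05
-0.0145 -0.0019 0.0437 -0.01 -0.04 0 -1
```

View pics/w11.png

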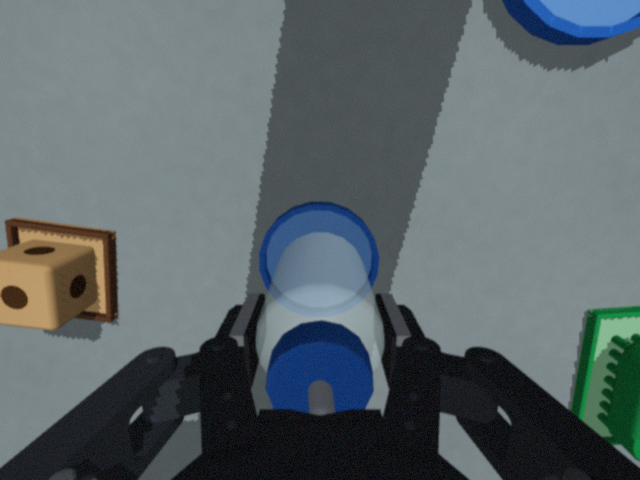

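The held bottle's foot at (320,270) is centred on the coaster's column (319). Correct along x, then lower slowly.

>>> carry_out(moves="-0.014 -0.002 0.005 0 -0.04 0 -1; 0 0 0.02 0 0 0 -1; 0 0 0.02 0 0 0 -1; 0 0 0.015 0 0 0 -1; 0 0 0.008 0 0 0 -1; 0 0 0 0 0 0 -1")

```text
t: 31.15
position: [0.4473, -0.0019, 0.0542]
eef_rot: [-3.141, -0.001, 2.903]
contact_force: [0.2, 0.2, -1.6]
finger_gap: 0.0497
```

```bash
python3 plan.py .445 -.0015 .0525 nan -1 1
```

```text
now [ 0.4473 -0.0019  0.0542] [-3.141e+00 -1.000e-03  2.903e+00] gap 0.0497 t 31.15 q6 0.05
0.0046 -0.0003 0.0034 -0.01 -0.01 0 -1
```

>>> carry_out(moves="0.004 0 0.002 0 0 0 -1; 0 0 0.003 0 0 0 -1; 0 0 0 0 0 0 -1")

```text
t: 31.52
position: [0.4455, -0.0014, 0.0521]
eef_rot: [-3.141, 0.0, 2.904]
contact_force: [-0.5, 0.5, -2.0]
finger_gap: 0.0503
```

>>> carry_out(moves="0 0 0.002 0 0 0 -1; 0 0 0 0 0 0 -1; 0 0 0 0 0 0 0.5; 0 0 0 0 0 0 0.8; 0 0 0 0 0 0 1; 0 0 0 0 0 0 1; 0 0 0 0 0 0 1; 0 0 0 0 0 0 1")

```text
t: 32.52
position: [0.4463, -0.0016, 0.052]
eef_rot: [-3.141, 0.002, 2.904]
contact_force: [-0.1, 0.8, -0.4]
finger_gap: 0.0856
```

>>> carry_out(moves="0 0 -0.02 0 0 0 1; 0 0 -0.04 0 0 0 1; 0 0 -0.06 0 0 0 1; 0 0 -0.08 0 0 0 1; 0 0 -0.1 0 0 0 1; 0 0 -0.05 0 0 0 1; 0 0 0 0 0 0 1; 0 0 0 0 0 0 1; 0 0 0 0 0 0 1")

```text
t: 33.65
position: [0.4445, -0.0011, 0.2354]
eef_rot: [-3.141, 0.002, 2.904]
contact_force: [-0.7, -0.4, -0.9]
finger_gap: 0.0856
```

```bash
python3 - <<'E'
from wm import *
from station import manip
s=manip.snapshot("wrist")
cv2.imwrite("pics/w12.png",s["pixels"][:,:,::-1])
P=cloud(s);hsv=cv2.cvtColor(s["pixels"],cv2.COLOR_RGB2HSV).astype(int)
m=(hsv[...,1]>120)&(abs(hsv[...,0]-113)<13)&(s["z_map"]>0)&(P[...,2]>.095)&(P[...,2]<.112)
q=P[m]; print("cap",box(q),np.median(q[:,2]))
t=manip.snapshot("top"); np.savez("top1.npz",**t); P=cloud(t); o=dict(np.load("top0.npz")); P0=cloud(o)
for n,uv in dict(disp=(132,267),bowl=(490,262)).items():
    f=lambda S,Q: box(Q[blob((S["z_map"]>0)&(Q[...,2]>.02),uv)&(S["z_map"]>0)])
    print(n,f(o,P0),f(t,P))
print(manip.get_obs()["position"],manip.get_obs()["contact_force"])
E
```

```text
cap (array([445.1,  -1.6]), 34.9, 34.0, np.float64(1.419)) 0.10451736382099641
disp (array([406. , 502.8]), 87.3, 85.2, np.float64(1.361)) (array([405.6, 502.3]), 87.4, 85.2, np.float64(1.372))
bowl (array([ 393.2, -490.1]), 107.9, 105.8, np.float64(-0.069)) (array([ 393.2, -490.2]), 107.9, 106.2, np.float64(-0.032))
[ 0.44452516 -0.00110851  0.23532284] [0.4067925  0.02430472 0.6511286 ]
```

View pics/w12.png

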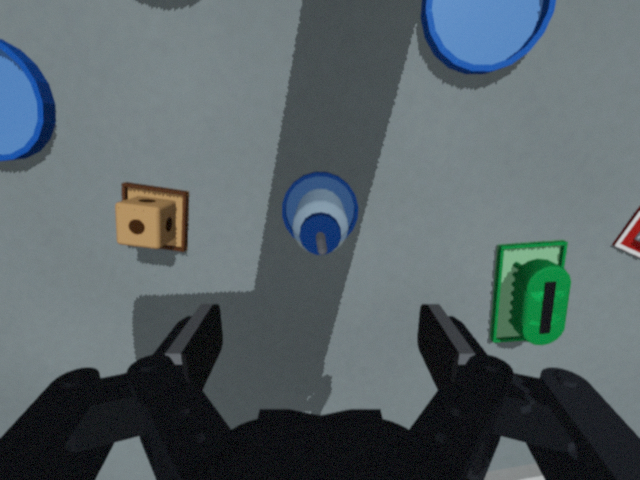

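The bottle stands upright in the coaster at (320,213), with its cap top at 104.5 mm and its axis within 1 mm of centre. The cube and brush are still in their trays, and the bowl and dispenser have not moved. Handing in.

```bash
python3 -c "
from station import manip
print(manip.sign_off())"
```

```text
the job is handed in; nothing more can be done
None
```

All four items are in their places and the job is handed in, at about 34 s on the robot's clock. I placed the cube, then the brush, then the clip. The bottle went last, lowered onto the floor of the small 84 mm coaster; the two 120 mm rounds were decoys.

| Item | Distance from the place's centre | Other readings |
|---|---|---|
| Cube | about 2 mm | top at 49 mm |
| Brush | about 1 mm | 0.015 rad off the tray's direction |
| Clip | 1 mm | 0.005 rad off the pad's direction |
| Bottle | within 1 mm | cap top at 104.5 mm, so it rests on the coaster floor |

- **Bystanders:** the dispenser and bowl read within 1 mm of where they started, and the gripper was clear of everything at hand-in.
- **Disagreements:** the first top-view estimates were off by 4 mm for the cube and 11 mm for the bottle, because their sides were included. I used the wrist-camera values instead.
- **Failed checks:** none. The clip was measured right after release but not again after the bottle move.

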